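# Index the sound-hole ring to its third division and hold it for drilling

## Task

The sound-hole ring on the dividing table is ready for its next hole, but the count has been lost. Turn the black hand knob fully anticlockwise until the brass dog rests against the red stop, then turn it clockwise, counting the clicks, to the third click. Finish while still gripping the knob there with the plate settled in that click, so the plate cannot creep when the drill bites, and leave the tools and parts lying around on the bench alone.

Things in the scene. Friction and masses are not known exactly. Their poses are not given: they have to be found in the camera images.
- divider: Dividing table, fixed at a random place and yaw: 270 x 270 x 18 mm plywood board, green round base, steel index wheel, aluminium face plate with a walnut ring (124 mm across) clamped on it. Origin on the bench under the vertical spindle axis (board centre). Its x axis points to the drill bush, +y to the plunger, -y to the red stop. Only the knob is higher than 110 mm above the bench.
- knob_grip (a point): Grip point of the black hand knob, on the spindle axis, 144 mm above the bench. The grip is an upright flat bar 56 mm long, 16 mm wide, 118 to 160 mm above the bench, on a 38 mm disc (top at 120 mm) and a steel post; pinch it across its width from above. The point turns with the knob: x axis along the bar to the end with the white line, z up.
- index_plate (a joint): Angle (rad) of plate, knob, ring and brass dog: 0 with the dog on the red stop (hard end stop, fully anticlockwise seen from above; bar along the divider's x axis, white line towards the drill bush), growing clockwise to 5.89 at most. It clicks into a valley every 0.393 (22.5 degrees): the stop itself lies in one (0), then click one at 0.393, two at 0.785, three at 1.178. Starts at 0.69 to 2.45.
- plunger_nose (a point): Nose of the spring plunger (black pull knob; no need to touch it), 76 mm from the axis, 50 mm above the bench, where it drops between the 16 lobes of the wheel. Leaving a valley takes about 0.2 N m (0.35 at most), falling to none at the crest halfway; past it the plate is driven on into the next valley. Let go, it settles in the nearest valley (it may rest on a crest if exactly there).
- zero_stop (a point): Top centre of the red stop block, 20 x 34 mm, 97 mm from the axis, 72 mm above the bench. The brass dog on the plate's rim meets it.
- third_mark (a point): The pencil cross for the next hole, on the ring's top, 54 mm from the axis, 78 mm above the bench; turns with the plate. The three holes before it are drilled (black dots: at the stop, first and second click); crosses mark the others.
- drill_bush (a point): Top centre of the fixed steel drill bush (19 mm across), 54 mm from the axis, 108 mm above the bench, on an arm from a column 112 mm from the axis (top 110 mm). At the third click the third mark lies right under it.
- glue: Bystander: white glue bottle with yellow label and red cap, 60 mm across, 150 mm high, upright. Origin at the centre of its underside.
- spare_ring: Bystander: a light wooden ring, 124 mm outside, 80 mm inside, 8 mm thick, lying flat. Origin at the centre of its underside.
- plane: Bystander: small wooden block plane, 140 x 48 mm, about 95 mm high with its iron. Origin at the centre of its underside, x along its length.
- chisel: Bystander: chisel lying along its x axis, 220 mm long, 26 mm thick wooden handle at -x. Origin on the bench, mid-length.

How it is judged:
By the outcome, as a careful person would: the job done as asked, in the order asked, and still so for the second after the job is handed in, while the arm keeps its last pose, push and grip.
It also fails if it takes over 72 s, if anything falls off the work surface, if the arm or the gripper's body presses on something with over 40 N, if the wrist force passes 120 N, or if a joint passes its speed limit or range.

## Robot

A 7-joint arm with a two-finger parallel gripper is mounted at the origin on the work surface. World frame = base frame: x ahead of the robot, y to its left, z up, the work surface at z = 0. Lengths are in m, angles in degrees, forces in N, time in s.
With the tool pointing down it reaches from about 0.425 to 0.95 m from the base axis. Payload 16.7 kg.
Tool frame: the origin (TCP) lies at the very end of the fingers, on their centre line; the grasp point (between the pads) lies 19 mm behind it; z points along the fingers, y is the line along which they close (so a half turn about z gives the same grasp; the last joint's range is limited). The gripper opens to 94 mm and grips with 3 to 60 N. Pads are 16 mm wide; open, the fingers measure 119 mm over their backs; the gripper's body (75 mm by 177 mm) begins 78 mm behind the grasp point.
Start: joints at [61.564, 24.414, 4.234, 92.017, -1.954, 63.644, -3.845], TCP at [0.229, -0.635, 0.167] pointing down, gripper open.
Joint ranges: [-163.25, 163.25], [-28.42, 122.38], [-70.27, 78.77], [12.13, 141.07], [-58.53, 238.53], [9.26, 117.41], [-156.51, 156.51]. Speed limits (degrees/s): [108.29, 108.29, 136.94, 136.94, 172.46, 172.46, 172.46].

## Interface

Orientations are given as [roll, pitch, yaw] about the fixed x, y, z axes, in that order (R = Rz(yaw) Ry(pitch) Rx(roll)).
In Python, from workcell import arm gives the robot as it stands.
- The arm moves only by the tool servo_tool, never from a script. Its argument "steps" is a list of rows, each an object of numbers: "x", "y", "z": the shift along the tool's x, y, z in cm; "ax", "ay", "az": the turn, a rotation vector about the tool's x, y, z in rad; "fingers": the opening, from 0 (shut) to 1 (fully open). In form: [{"x": .., "y": .., "z": .., "ax": .., "ay": .., "az": .., "fingers": ..}, ...]. A call has 1 to 10 rows; each row shifts and turns the commanded pose from where the row before left it, along the tool's axes as they then stand; what a row does not reach is not made up. A row lasts 1/12 s, in which the tool goes at most 41.7 mm and 7.16 degrees, less where a joint would pass 70% of its speed; a pose out of reach is approached as far as the arm can. A call with a gripper value outside its range is refused whole. The fingers move at their own pace and stop on an object; "newtons" is the grip in N (left out, the last holds). Time passes only in rows, so rows that do not move let the fingers close. It gives the time, the measured TCP pose, the force, the opening and the grip force at its end, in the units of the state.
- arm.observe(): the state, without advancing time (a new reading comes with each control period).
- arm.camera(name): name is "scene" or "top" or "wrist"; returns a dict with "img" (420x560x3 uint8, red, green, blue), "vfov" (degrees; the focal length in pixels is half the picture's height over the tangent of half this angle, whatever the lens; pixels are square), "cx", "cy" (the principal point, pixels), "dist" ([k1, k2, p1, p2, k3] as OpenCV has them; the pictures are not rectified), "R" (3x3) and "t" (3): a world point X has camera coordinates R X + t. Camera axes: x right, y down, z forward; pixel columns grow to the right and rows downward; lengths in m; the calibration is good to about 2 mm. A picture is of the moment at which its call begins. There is no depth.
- arm.job_done(): hands the job in; it is judged then, once.
The state is a dict: "time_s": time; "q": joint angles; "qd": joint speeds; "tau": joint torques, N m; "ee_pos": TCP position; "tcp_rot": TCP orientation; "wrist_force": force on the tool from outside, world axes, zero at the start; "torque": the same for the moment, N m; "gripper_width": finger opening in m; "grip_force": force on a finger pad.
Only numpy, scipy, OpenCV 4.12 (cv2) and the standard library are available. Lean on these libraries where they do the work, as an engineer would, in place of code of your own. Each camera call takes 0.05 s, during which the arm holds its last target. There are 200 camera calls.

## Working session

There is one attempt and no reset: what is moved stays moved. The work goes in short steps, Python scripts to look and compute and a tool call to move; the robot and the scene stay as the last step left them, time stands still between calls to the robot, and variables do not carry over. Pictures are saved under pics/ and viewed, at most 10 in all, crops included, and the job is handed in when it is done.

Besides the shell and the picture viewer there is one more tool, called after "Emit:" in YAML: its name, and indented under it one key for each argument. servo_tool: Moves the arm, as the interface text tells. Its arguments: {"type":"object","properties":{"steps":{"type":"array"},"newtons":{"type":"number"}},"required":["steps"]}

```bash
mkdir -p pics; ls; cat > h.py <<'E'
import numpy as np, cv2
from workcell import arm
def cam(n):
    c=arm.camera(n); f=c["img"].shape[0]/2/np.tan(np.radians(c["vfov"])/2)
    c["K"]=np.array([[f,0,c["cx"]],[0,f,c["cy"]],[0,0,1]]); c["d"]=np.array(c["dist"],float)
    c["R"]=np.array(c["R"]);c["t"]=np.array(c["t"]); return c
def ray(c,p,z):
    u=cv2.undistortPoints(np.array(p,float).reshape(-1,1,2),c["K"],c["d"]).reshape(-1,2)
    d=np.c_[u,np.ones(len(u))]@c["R"]; o=-c["R"].T@c["t"]
    return o+d*((z-o[2])/d[:,2])[:,None]
def proj(c,X):
    return cv2.projectPoints(np.array(X,float).reshape(-1,1,3),cv2.Rodrigues(c["R"])[0],c["t"],c["K"],c["d"])[0].reshape(-1,2)
def save(im,n): cv2.imwrite("pics/"+n,im[...,::-1])
E
python3 - <<'E'
from h import *
s=cam("scene");t=cam("top")
save(t["img"],"top1.png");save(s["img"],"scene1.png")
for c in(s,t):print(-c["R"].T@c["t"])
o=arm.observe();print({k:np.round(o[k],3) for k in o})
E
```

```text
pics
[ 1.11457174 -0.86173759  0.84137479]
[ 0.43606292 -0.00388076  1.26317067]
{'time_s': np.float64(0.1), 'q': array([61.564, 24.449,  4.234, 92.047, -1.952, 63.643, -3.845]), 'qd': array([-0.053, -0.078,  0.015, -0.212,  0.054, -0.169,  0.043]), 'tau': array([ 6.0000e-03, -9.3747e+01,  3.6760e+00, -4.5504e+01, -4.9000e-02,
        1.7000e-02,  0.0000e+00]), 'ee_pos': array([ 0.229, -0.634,  0.167]), 'tcp_rot': array([-1.79934e+02,  7.00000e-03,  1.98660e+01]), 'wrist_force': array([-0.562,  0.496,  0.062]), 'torque': array([-0.026, -0.015, -0.006]), 'grip_force': np.float64(0.0), 'gripper_width': np.float64(0.094)}
```

View pics/top1.png

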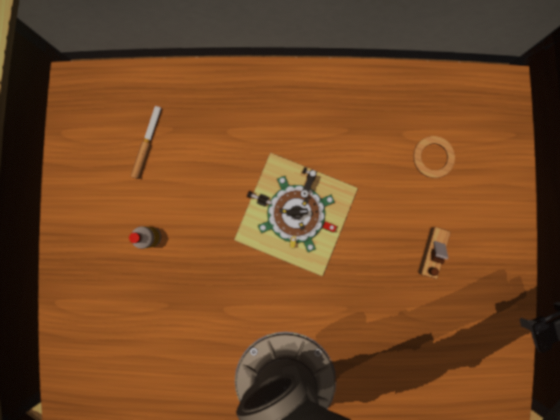

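View pics/scene1.png

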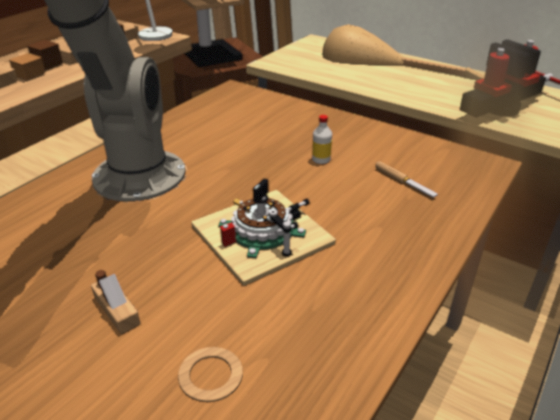

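The top view shows the divider around (297,214), with its board corners at (270,154), (357,187), (323,276) and (235,239). The red stop is at about (330,227), the plunger at (255,198) and the bush column at (311,175). The bystanders are well clear of it. I'll enlarge the divider next.

```bash
python3 - <<'E'
from h import *
t=cam("top")
c=t["img"][164:264,230:363];save(cv2.resize(c,None,fx=6,fy=6,interpolation=cv2.INTER_CUBIC),"top2.png")
hsv=cv2.cvtColor(t["img"],cv2.COLOR_RGB2HSV)
# board = yellow-ish region
P=ray(t,[(270,154),(357,187),(323,276),(235,239)],.018);print(P.round(3),P.mean(0))
r=cv2.inRange(hsv,(0,200,80),(6,255,255))|cv2.inRange(hsv,(174,200,80),(180,255,255))
n,l,st,ce=cv2.connectedComponentsWithStats(r)
for i in range(1,n):
  if st[i,4]>8: print(st[i],ce[i],ray(t,[ce[i]],.072))
E
```

```text
[[ 0.651  0.051  0.018]
 [ 0.559 -0.198  0.018]
 [ 0.307 -0.103  0.018]
 [ 0.408  0.147  0.018]] [ 0.48154192 -0.02570617  0.018     ]
[323 223   7   6  29] [326.17241379 225.37931034] [[ 0.44906473 -0.10577259  0.072     ]]
[129 234  11   9  76] [134.03947368 237.53947368] [[0.40848726 0.42045126 0.072     ]]
```

View pics/top2.png

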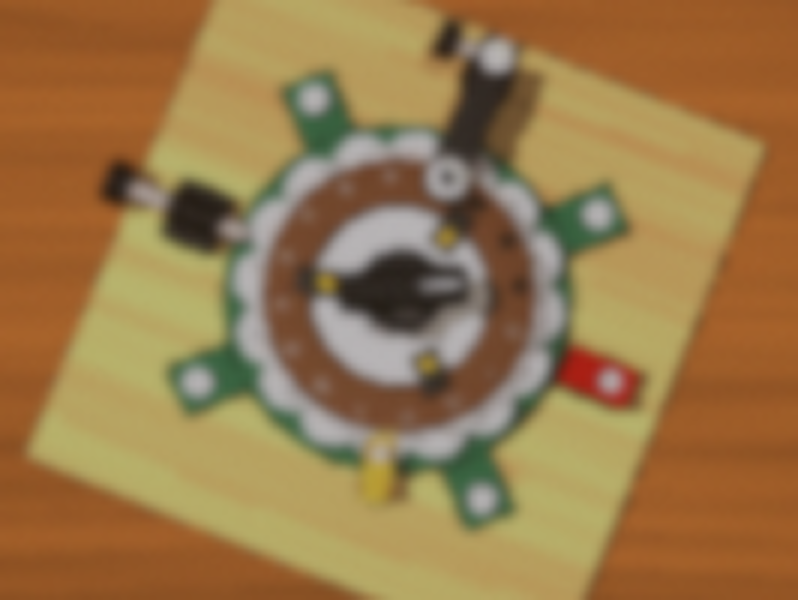

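The white line points right in the picture, so the bar lies at a yaw of about -89°. The brass dog is at crop (380,470). The divider sits at about (0.482, -0.026) with a yaw of about -21°, so the plate is near 1.2 rad now. I'll approach above it.

Emit:
servo_tool:
  steps:
    - {"x":1.8,"y":-1.9,"z":-1.5}
    - {"x":2.2,"y":-2.4,"z":-1.5}
    - {"x":2.2,"y":-2.4,"z":-1.5}
    - {"x":2.2,"y":-2.4,"z":-1.5}
    - {"x":2.2,"y":-2.4,"z":-1.5}
    - {"x":2.2,"y":-2.4,"z":-1}
    - {"x":2.2,"y":-2.4,"z":-0.5}
    - {"x":2.2,"y":-2.4}
    - {"x":2.2,"y":-2.4}
    - {"x":2.2,"y":-2.4}

```text
invalid input at $.steps[0]: expected keys x, y, z, ax, ay, az, fingers
```

Emit:
servo_tool:
  steps:
    - {"x":2.2,"y":-2.4}
    - {"x":2.2,"y":-2.4}
    - {"x":2.2,"y":-2.4}
    - {"x":2.2,"y":-2.4}
    - {"x":2.2,"y":-2.4}
    - {"x":2.2,"y":-2.4}
    - {"x":2.2,"y":-2.4}
    - {"x":2.2,"y":-2.4}
    - {"x":2.0,"y":-2.2}
    - {"x":1.0,"y":-1.2}

```text
invalid input at $.steps[0]: expected keys x, y, z, ax, ay, az, fingers
```

Emit:
servo_tool:
  steps:
    - {"az":-0.12}
    - {"az":-0.12}
    - {"az":-0.12}
    - {"az":-0.12}
    - {"az":-0.12}
    - {"az":-0.12}
    - {"az":-0.12}
    - {"az":-0.12}
    - {"az":-0.12}
    - {"az":-0.12}

```text
invalid input at $.steps[0]: expected keys x, y, z, ax, ay, az, fingers
```

Every row needs all its keys.

Emit:
servo_tool:
  steps:
    - {"x":1.8,"y":-1.9,"z":-1.5,"ax":0,"ay":0,"az":0,"fingers":1}
    - {"x":2.2,"y":-2.4,"z":-1.5,"ax":0,"ay":0,"az":0,"fingers":1}
    - {"x":2.2,"y":-2.4,"z":-1.5,"ax":0,"ay":0,"az":0,"fingers":1}
    - {"x":2.2,"y":-2.4,"z":-1.5,"ax":0,"ay":0,"az":0,"fingers":1}
    - {"x":2.2,"y":-2.4,"z":-1.5,"ax":0,"ay":0,"az":0,"fingers":1}
    - {"x":2.2,"y":-2.4,"z":-1,"ax":0,"ay":0,"az":0,"fingers":1}
    - {"x":2.2,"y":-2.4,"z":-0.5,"ax":0,"ay":0,"az":0,"fingers":1}
    - {"x":2.2,"y":-2.4,"z":0,"ax":0,"ay":0,"az":0,"fingers":1}
    - {"x":2.2,"y":-2.4,"z":0,"ax":0,"ay":0,"az":0,"fingers":1}
    - {"x":2.2,"y":-2.4,"z":0,"ax":0,"ay":0,"az":0,"fingers":1}

```text
time_s: 0.98
ee_pos: [0.3529, -0.3388, 0.2574]
tcp_rot: [180.0, -0.0, 19.9]
wrist_force: [1.0, -0.9, -0.2]
gripper_width: 0.0939
grip_force: 0.0
```

Emit:
servo_tool:
  steps:
    - {"x":2.2,"y":-2.4,"z":0,"ax":0,"ay":0,"az":0,"fingers":1}
    - {"x":2.2,"y":-2.4,"z":0,"ax":0,"ay":0,"az":0,"fingers":1}
    - {"x":2.2,"y":-2.4,"z":0,"ax":0,"ay":0,"az":0,"fingers":1}
    - {"x":2.2,"y":-2.4,"z":0,"ax":0,"ay":0,"az":0,"fingers":1}
    - {"x":2.2,"y":-2.4,"z":0,"ax":0,"ay":0,"az":0,"fingers":1}
    - {"x":2.2,"y":-2.4,"z":0,"ax":0,"ay":0,"az":0,"fingers":1}
    - {"x":2.2,"y":-2.4,"z":0,"ax":0,"ay":0,"az":0,"fingers":1}
    - {"x":2.2,"y":-2.4,"z":0,"ax":0,"ay":0,"az":0,"fingers":1}
    - {"x":2.0,"y":-2.2,"z":0,"ax":0,"ay":0,"az":0,"fingers":1}
    - {"x":1.0,"y":-1.2,"z":0,"ax":0,"ay":0,"az":0,"fingers":1}

```text
time_s: 1.82
ee_pos: [0.4704, -0.0544, 0.2573]
tcp_rot: [-180.0, -0.0, 20.0]
wrist_force: [0.0, 0.6, -0.5]
gripper_width: 0.0935
grip_force: 0.0
```

Emit:
servo_tool:
  steps:
    - {"x":0,"y":0,"z":0,"ax":0,"ay":0,"az":-0.1,"fingers":1}
    - {"x":0,"y":0,"z":0,"ax":0,"ay":0,"az":-0.12,"fingers":1}
    - {"x":0,"y":0,"z":0,"ax":0,"ay":0,"az":-0.12,"fingers":1}
    - {"x":0,"y":0,"z":0,"ax":0,"ay":0,"az":-0.12,"fingers":1}
    - {"x":0,"y":0,"z":0,"ax":0,"ay":0,"az":-0.12,"fingers":1}
    - {"x":0,"y":0,"z":0,"ax":0,"ay":0,"az":-0.12,"fingers":1}
    - {"x":0,"y":0,"z":0,"ax":0,"ay":0,"az":-0.12,"fingers":1}
    - {"x":0,"y":0,"z":0,"ax":0,"ay":0,"az":-0.12,"fingers":1}
    - {"x":0,"y":0,"z":0,"ax":0,"ay":0,"az":-0.12,"fingers":1}
    - {"x":0,"y":0,"z":0,"ax":0,"ay":0,"az":-0.12,"fingers":1}

```text
time_s: 2.65
ee_pos: [0.4694, -0.0579, 0.2572]
tcp_rot: [-180.0, -0.0, 87.8]
wrist_force: [-0.5, 0.6, 0.9]
gripper_width: 0.0938
grip_force: 0.0
```

```bash
python3 - <<'E'
from h import *
w=cam("wrist");save(cv2.resize(w["img"],(800,600)),"w1.png")
o=arm.observe();print(o["q"],o["ee_pos"],o["tcp_rot"],proj(w,[[.4815,-.0257,.16]]))
E
```

```text
[ 24.72822409   2.26814709 -25.97997707 108.93956886   1.06227233
  69.04309627  -3.2243483 ] [ 0.46941662 -0.05784847  0.25715607] [-1.79981433e+02 -4.51845148e-04  8.83900226e+01] [[290.57056849 172.62087224]]
```

View pics/w1.png

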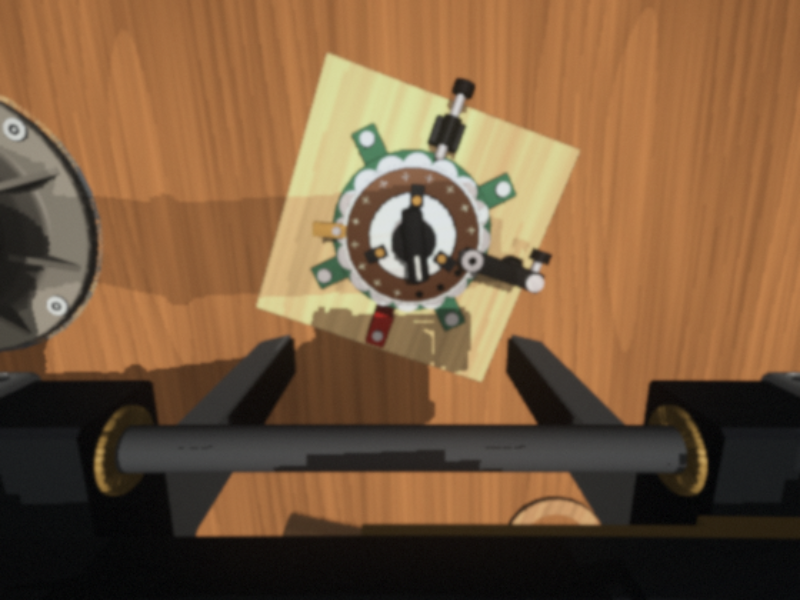

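The wrist view is clear. The ring is centred at about (412,235), the white line runs from (417,258) to (420,281), the bush is at (472,261), the red stop at (380,326) and the dog at (328,230). Next I'll compute the axis and the bar yaw.

```bash
python3 - <<'E'
from h import *
w=cam("wrist");im=w["img"];hsv=cv2.cvtColor(im,cv2.COLOR_RGB2HSV)
x0,x1,y0,y1=225,350,95,230
m=np.zeros(im.shape[:2],np.uint8)
m[y0:y1,x0:x1]=cv2.inRange(hsv,(0,80,40),(14,200,140))[y0:y1,x0:x1]
m=cv2.morphologyEx(m,cv2.MORPH_OPEN,np.ones((3,3)))
cs=max(cv2.findContours(m,0,1)[0],key=cv2.contourArea);h=cv2.convexHull(cs).reshape(-1,2)
P=ray(w,h,.078)[:,:2]
(cx,cy),r=cv2.minEnclosingCircle(P.astype(np.float32));print("ring",cx,cy,r,cv2.boundingRect(cs))
k=.7
g=lambda a,z:ray(w,[np.array(a)*k],z)[0,:2]
b=g((472,261),.108);col=g((535,283),.11);s=g((380,326),.072);pl=g((441,152),.05);d=g((320,229),.072)
print("bush",b,"col",col,"stop",s,"plunger",pl,"dog",d)
x=col-b;yw=np.arctan2(x[1],x[0]);print("yaw bush-col",np.degrees(yw), "axis est",b-.054*x/np.linalg.norm(x))
# white line on bar top
c=cv2.inRange(hsv,(0,0,150),(180,60,255));R=np.zeros_like(c);R[176:202,286:300]=c[176:202,286:300]
ys,xs=np.nonzero(R);q=ray(w,np.c_[xs,ys],.16)[:,:2];vx=cv2.fitLine(q.astype(np.float32),2,0,.01,.01).ravel();print("line",len(q),q.mean(0),np.degrees(np.arctan2(vx[1],vx[0])))
# black bar at bottom half, edges
K=cv2.inRange(hsv,(0,0,0),(180,255,60))
for r in range(128,204,4): 
  xx=np.nonzero(K[r,278:308])[0]
  if len(xx): e=ray(w,[(278+xx[0],r),(278+xx[-1],r)],.16);print(r,xx[0]+278,xx[-1]+278,e[:,:2].round(4).tolist())
E
```

```text
ring 0.48125359416007996 -0.025175806134939194 0.05974011868238449 (244, 119, 91, 91)
bush [ 0.53132581 -0.04493444] col [ 0.58551486 -0.0653009 ] stop [ 0.44793666 -0.11171224] plunger [0.51050495 0.0501869 ] dog [ 0.3959998  -0.01644545]
yaw bush-col -20.598271773358146 axis est [ 0.48077802 -0.02593652]
line 48 [ 0.48281527 -0.04136472] -84.52332
132 288 296 [[0.4794, 0.0154], [0.4874, 0.0152]]
136 295 296 [[0.4864, 0.0113], [0.4874, 0.0113]]
144 288 289 [[0.4791, 0.0036], [0.4801, 0.0036]]
148 283 294 [[0.4739, -0.0002], [0.4852, -0.0005]]
152 283 294 [[0.4738, -0.0042], [0.4851, -0.0046]]
156 282 297 [[0.4727, -0.0082], [0.4881, -0.0087]]
160 279 301 [[0.4694, -0.0122], [0.4922, -0.0129]]
164 278 303 [[0.4683, -0.0163], [0.4942, -0.017]]
168 278 303 [[0.4682, -0.0204], [0.4942, -0.0211]]
172 278 303 [[0.468, -0.0246], [0.4941, -0.0253]]
176 278 301 [[0.4679, -0.0287], [0.492, -0.0294]]
180 280 298 [[0.4699, -0.033], [0.4888, -0.0335]]
184 285 297 [[0.475, -0.0374], [0.4877, -0.0377]]
188 286 298 [[0.476, -0.0416], [0.4887, -0.042]]
192 286 298 [[0.4759, -0.0459], [0.4886, -0.0463]]
196 283 298 [[0.4726, -0.0501], [0.4886, -0.0506]]
200 306 307 [[0.497, -0.0552], [0.4981, -0.0552]]
```

Emit:
servo_tool:
  steps:
    - {"x":1.6,"y":0.5,"z":0,"ax":0,"ay":0,"az":0,"fingers":1}
    - {"x":1.64,"y":0.57,"z":0,"ax":0,"ay":0,"az":0,"fingers":1}
    - {"x":0,"y":0,"z":2,"ax":0,"ay":0,"az":-0.07,"fingers":0.7}
    - {"x":0,"y":0,"z":2,"ax":0,"ay":0,"az":0,"fingers":0.6}
    - {"x":0,"y":0,"z":2,"ax":0,"ay":0,"az":0,"fingers":0.5}
    - {"x":0,"y":0,"z":1,"ax":0,"ay":0,"az":0,"fingers":0.5}
    - {"x":0,"y":0,"z":0,"ax":0,"ay":0,"az":0,"fingers":0.5}
    - {"x":0,"y":0,"z":0,"ax":0,"ay":0,"az":0,"fingers":0.5}

```text
time_s: 3.42
ee_pos: [0.4817, -0.0259, 0.1876]
tcp_rot: [-180.0, -0.0, 91.4]
wrist_force: [-0.7, 0.2, 0.4]
gripper_width: 0.0575
grip_force: 0.0
```

```bash
python3 - <<'E'
from h import *
w=cam("wrist");save(cv2.resize(w["img"],(800,600)),"w2.png")
o=arm.observe();print(o["q"],o["ee_pos"],o["tcp_rot"],o["gripper_width"])
E
```

```text
[ 21.81007886   6.90230468 -28.27071332 113.15424953   3.7375854
  60.77440615  -6.71807349] [ 0.48216312 -0.02588996  0.1881478 ] [ 1.79962583e+02 -5.01186375e-03  9.13937612e+01] 0.05305762235328054
```

View pics/w2.png

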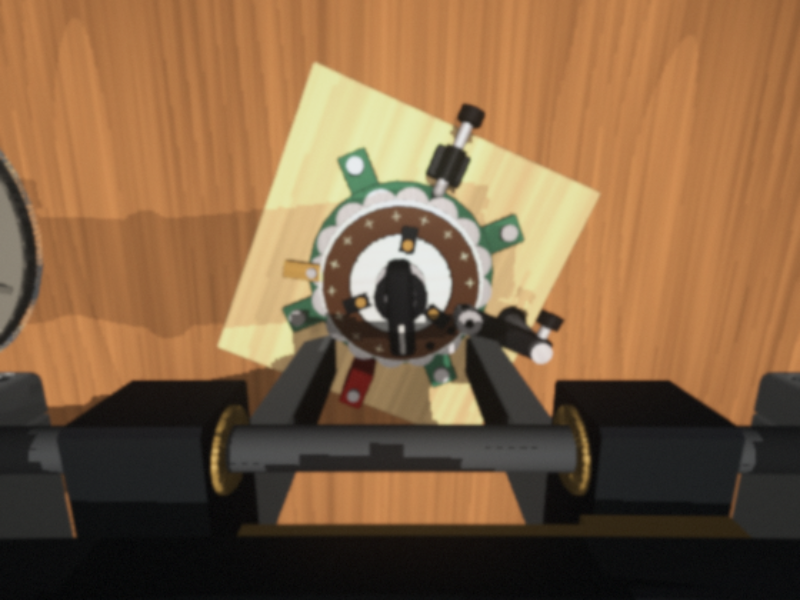

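The bar runs from (400,262) to (403,352). It is centred between the fingers and within about 2° of the tool, so I'll go down and grip.

Emit:
servo_tool:
  newtons: 50
  steps:
    - {"x":0,"y":0,"z":1.5,"ax":0,"ay":0,"az":0,"fingers":0.5}
    - {"x":0,"y":0,"z":1.5,"ax":0,"ay":0,"az":0,"fingers":0.5}
    - {"x":0,"y":0,"z":1.5,"ax":0,"ay":0,"az":0,"fingers":0.5}
    - {"x":0,"y":0,"z":1.0,"ax":0,"ay":0,"az":0,"fingers":0.5}
    - {"x":0,"y":0,"z":0.5,"ax":0,"ay":0,"az":0,"fingers":0.4}
    - {"x":0,"y":0,"z":0,"ax":0,"ay":0,"az":0,"fingers":0.3}
    - {"x":0,"y":0,"z":0,"ax":0,"ay":0,"az":0,"fingers":0.2}
    - {"x":0,"y":0,"z":0,"ax":0,"ay":0,"az":0,"fingers":0}
    - {"x":0,"y":0,"z":0,"ax":0,"ay":0,"az":0,"fingers":0}
    - {"x":0,"y":0,"z":0,"ax":0,"ay":0,"az":0,"fingers":0}

```text
time_s: 4.3
ee_pos: [0.4821, -0.0259, 0.1279]
tcp_rot: [179.9, 0.0, 91.5]
wrist_force: [0.1, 0.8, -0.2]
gripper_width: 0.0106
grip_force: 0.0
```

```bash
cat > st.py <<'E'
from h import *
o=arm.observe();print({k:np.round(o[k],3).tolist() for k in("q","ee_pos","tcp_rot","wrist_force","torque","gripper_width","grip_force","time_s")})
E
python3 st.py
```

```text
{'q': [20.85, 10.876, -28.145, 117.094, 6.38, 53.405, -9.195], 'ee_pos': [0.482, -0.026, 0.128], 'tcp_rot': [179.944, 0.007, 91.478], 'wrist_force': [0.085, 0.814, -0.15], 'torque': [-0.063, -0.089, 0.061], 'gripper_width': 0.011, 'grip_force': 0.0, 'time_s': 4.3}
```

Emit:
servo_tool:
  steps:
    - {"x":0,"y":0,"z":0,"ax":0,"ay":0,"az":0,"fingers":0}
    - {"x":0,"y":0,"z":0,"ax":0,"ay":0,"az":0,"fingers":0}
    - {"x":0,"y":0,"z":0,"ax":0,"ay":0,"az":0,"fingers":0}
    - {"x":0,"y":0,"z":0,"ax":0,"ay":0,"az":0,"fingers":0}

```text
time_s: 4.63
ee_pos: [0.4818, -0.0259, 0.1273]
tcp_rot: [180.0, -0.0, 91.5]
wrist_force: [-0.0, 0.5, -0.3]
gripper_width: 0.0003
grip_force: 0.0
```

```bash
python3 st.py; python3 - <<'E'
from h import *
w=cam("wrist");save(cv2.resize(w["img"],(800,600)),"w3.png")
E
```

```text
{'q': [20.847, 10.916, -28.142, 117.129, 6.385, 53.386, -9.197], 'ee_pos': [0.482, -0.026, 0.127], 'tcp_rot': [179.995, -0.003, 91.484], 'wrist_force': [-0.037, 0.482, -0.323], 'torque': [-0.066, -0.052, 0.058], 'gripper_width': 0.0, 'grip_force': 0.0, 'time_s': 4.633}
```

View pics/w3.png

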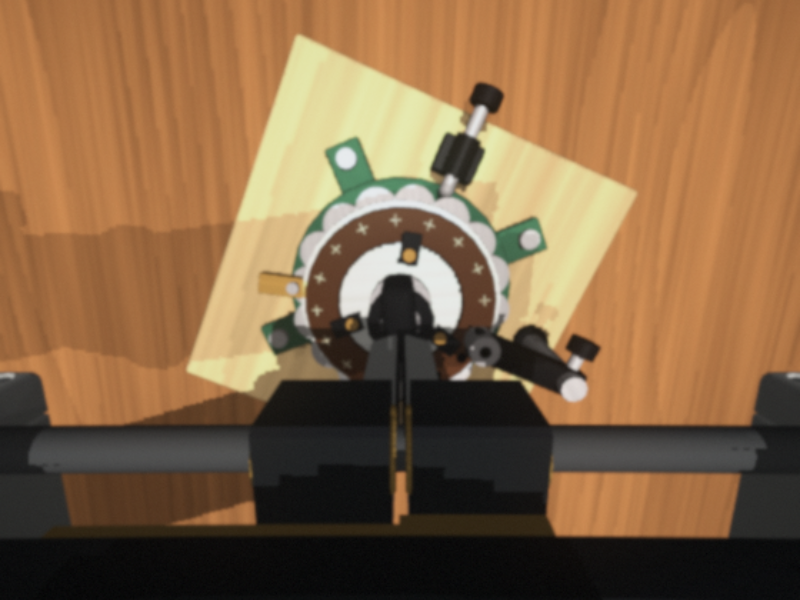

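The fingers shut on nothing: the bar at (400,280–335) is still in front of or below the fingertips at (400,340). I'll check the real fingertip position against the cameras.

```bash
python3 - <<'E'
from h import *
s=cam("scene");w=cam("wrist");t=cam("top")
o=arm.observe();p=np.array(o["ee_pos"])
for c in(s,w,t): print(proj(c,[p,[.481,-.0257,.16],[.481,-.0257,.118]]).round(1).tolist())
a=s["img"][140:260,180:340];save(cv2.resize(a,None,fx=5,fy=5,interpolation=cv2.INTER_CUBIC),"s2.png")
E
```

```text
[[259.3, 194.2], [258.8, 182.8], [259.2, 197.2]]
[[280.1, 229.9], [279.0, 244.4], [279.2, 226.1]]
[[297.1, 212.2], [297.3, 211.9], [297.0, 212.6]]
```

View pics/s2.png

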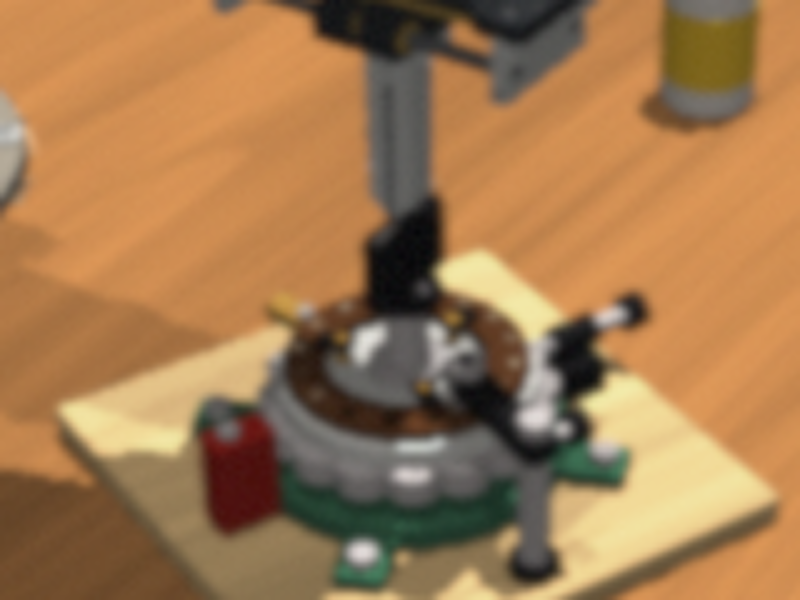

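The scene view shows the fingertips around crop (400,210), just above the bar's top, although the reported TCP height is 0.127. I'll check the wrist camera height using the board size, then triangulate the fingertip.

```bash
python3 - <<'E'
from h import *
w=cam("wrist");s=cam("scene");o=arm.observe();print("cam",-w["R"].T@w["t"],"tcp",o["ee_pos"])
P=ray(w,np.array([(637,192),(297,35),(188,372)])*.7,.018)
print(P.round(4).tolist(),np.linalg.norm(P[0]-P[1]),np.linalg.norm(P[1]-P[2]))
# scene: tip front corner crop (400,212), board corners check
pix=[180+400/5,140+212/5]
for z in(.127,.15,.16,.165,.17):print(z,ray(s,[pix],z)[0].round(4))
print(ray(s,[[180+58/5,140+410/5],[180+775/5,140+505/5]],.018).round(4).tolist())
E
```

```text
cam [0.48024277 0.04037594 0.34322366] tcp [ 0.48171377 -0.02590599  0.12728407]
[[0.6533, 0.0496, 0.018], [0.4072, 0.1461, 0.018], [0.3112, -0.1009, 0.018]] 0.2643497999296429 0.2650389827758509
0.127 [0.4518 0.0179 0.127 ]
0.15 [ 0.4731 -0.0104  0.15  ]
0.16 [ 0.4824 -0.0227  0.16  ]
0.165 [ 0.487  -0.0289  0.165 ]
0.17 [ 0.4917 -0.035   0.17  ]
[[0.3154, -0.1017, 0.018], [0.6617, 0.0422, 0.018]]
```

The fingertip really is near z≈0.16, about 33 mm above the reported TCP. I'll reopen, go lower in steps while watching the force, and close again.

Emit:
servo_tool:
  newtons: 50
  steps:
    - {"x":0,"y":0,"z":-0.5,"ax":0,"ay":0,"az":0,"fingers":0.5}
    - {"x":0,"y":0,"z":0,"ax":0,"ay":0,"az":0,"fingers":0.5}
    - {"x":0,"y":0,"z":0,"ax":0,"ay":0,"az":0,"fingers":0.5}
    - {"x":0,"y":0,"z":0,"ax":0,"ay":0,"az":0,"fingers":0.5}
    - {"x":0,"y":0,"z":0,"ax":0,"ay":0,"az":0,"fingers":0.5}
    - {"x":0,"y":0,"z":0,"ax":0,"ay":0,"az":0,"fingers":0.5}
    - {"x":0,"y":0,"z":0.5,"ax":0,"ay":0,"az":0,"fingers":0.5}
    - {"x":0,"y":0,"z":0.5,"ax":0,"ay":0,"az":0,"fingers":0.5}
    - {"x":0,"y":0,"z":0.5,"ax":0,"ay":0,"az":0,"fingers":0.5}
    - {"x":0,"y":0,"z":0,"ax":0,"ay":0,"az":0,"fingers":0.5}

```text
time_s: 5.77
ee_pos: [0.481, -0.0259, 0.116]
tcp_rot: [-179.9, -0.0, 91.5]
wrist_force: [-1.1, 0.5, -0.3]
gripper_width: 0.0469
grip_force: 0.0
```

```bash
python3 st.py; python3 - <<'E'
from h import *
s=cam("scene")
a=s["img"][140:260,180:340];save(cv2.resize(a,None,fx=5,fy=5,interpolation=cv2.INTER_CUBIC),"s3.png")
E
```

```text
{'q': [20.625, 11.757, -28.052, 117.795, 6.943, 52.097, -9.725], 'ee_pos': [0.481, -0.026, 0.116], 'tcp_rot': [-179.903, -0.017, 91.487], 'wrist_force': [-1.133, 0.481, -0.345], 'torque': [-0.041, -0.034, 0.006], 'gripper_width': 0.047, 'grip_force': 0.0, 'time_s': 5.767}
```

View pics/s3.png

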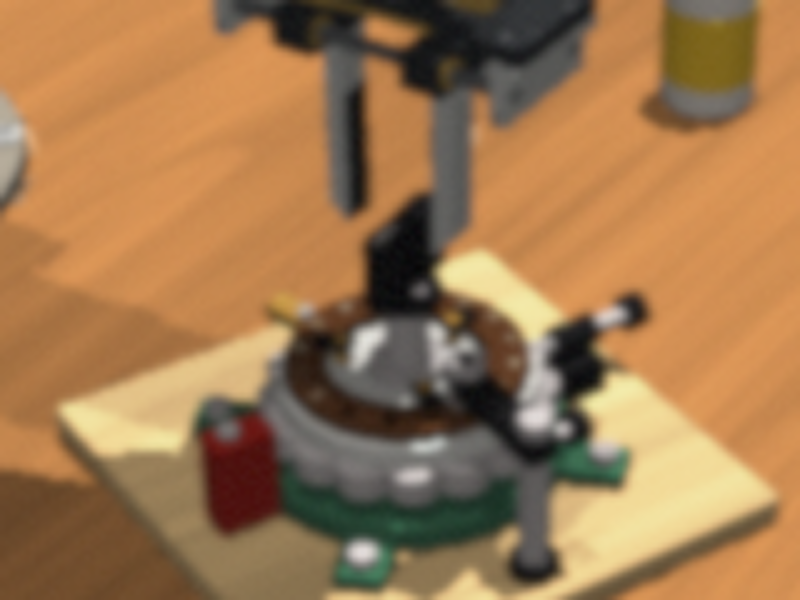

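The fingers straddle the bar, with tips at (347,212) and (448,245), which puts them at z≈0.151. I'll go down another 2.3 cm, then close.

Emit:
servo_tool:
  newtons: 50
  steps:
    - {"x":0,"y":0,"z":0.5,"ax":0,"ay":0,"az":0,"fingers":0.5}
    - {"x":0,"y":0,"z":0.6,"ax":0,"ay":0,"az":0,"fingers":0.5}
    - {"x":0,"y":0,"z":0.6,"ax":0,"ay":0,"az":0,"fingers":0.5}
    - {"x":0,"y":0,"z":0.6,"ax":0,"ay":0,"az":0,"fingers":0.5}
    - {"x":0,"y":0,"z":0,"ax":0,"ay":0,"az":0,"fingers":0.2}
    - {"x":0,"y":0,"z":0,"ax":0,"ay":0,"az":0,"fingers":0}
    - {"x":0,"y":0,"z":0,"ax":0,"ay":0,"az":0,"fingers":0}
    - {"x":0,"y":0,"z":0,"ax":0,"ay":0,"az":0,"fingers":0}
    - {"x":0,"y":0,"z":0,"ax":0,"ay":0,"az":0,"fingers":0}
    - {"x":0,"y":0,"z":0,"ax":0,"ay":0,"az":0,"fingers":0}

```text
time_s: 6.65
ee_pos: [0.4817, -0.0258, 0.0945]
tcp_rot: [180.0, -0.0, 91.5]
wrist_force: [-2.4, -0.6, 3.4]
gripper_width: 0.016
grip_force: 49.9
```

```bash
python3 st.py
```

```text
{'q': [20.107, 13.44, -27.805, 118.973, 8.2, 49.381, -10.935], 'ee_pos': [0.482, -0.026, 0.095], 'tcp_rot': [179.999, -0.009, 91.47], 'wrist_force': [-2.402, -0.604, 3.419], 'torque': [-0.045, 0.373, -0.217], 'gripper_width': 0.016, 'grip_force': 49.878, 'time_s': 6.65}
```

The bar is gripped: 16 mm wide at 50 N. Now I'll turn it anticlockwise.

Emit:
servo_tool:
  steps:
    - {"x":0,"y":0,"z":0,"ax":0,"ay":0,"az":-0.06,"fingers":0}
    - {"x":0,"y":0,"z":0,"ax":0,"ay":0,"az":-0.06,"fingers":0}
    - {"x":0,"y":0,"z":0,"ax":0,"ay":0,"az":-0.06,"fingers":0}
    - {"x":0,"y":0,"z":0,"ax":0,"ay":0,"az":-0.06,"fingers":0}
    - {"x":0,"y":0,"z":0,"ax":0,"ay":0,"az":-0.06,"fingers":0}
    - {"x":0,"y":0,"z":0,"ax":0,"ay":0,"az":-0.06,"fingers":0}
    - {"x":0,"y":0,"z":0,"ax":0,"ay":0,"az":-0.04,"fingers":0}
    - {"x":0,"y":0,"z":0,"ax":0,"ay":0,"az":0,"fingers":0}
    - {"x":0,"y":0,"z":0,"ax":0,"ay":0,"az":0,"fingers":0}
    - {"x":0,"y":0,"z":0,"ax":0,"ay":0,"az":0,"fingers":0}

```text
time_s: 7.48
ee_pos: [0.4821, -0.0257, 0.0945]
tcp_rot: [180.0, 0.0, 114.3]
wrist_force: [1.3, 2.8, 2.2]
gripper_width: 0.0156
grip_force: 49.8
```

```bash
python3 st.py
```

```text
{'q': [23.264, 13.935, -31.432, 118.785, 9.478, 49.605, 10.745], 'ee_pos': [0.482, -0.026, 0.095], 'tcp_rot': [179.954, 0.004, 114.326], 'wrist_force': [1.291, 2.797, 2.157], 'torque': [0.623, -0.421, -0.033], 'gripper_width': 0.016, 'grip_force': 49.772, 'time_s': 7.483}
```

Emit:
servo_tool:
  steps:
    - {"x":0,"y":0,"z":0,"ax":0,"ay":0,"az":-0.06,"fingers":0}
    - {"x":0,"y":0,"z":0,"ax":0,"ay":0,"az":-0.07,"fingers":0}
    - {"x":0,"y":0,"z":0,"ax":0,"ay":0,"az":-0.07,"fingers":0}
    - {"x":0,"y":0,"z":0,"ax":0,"ay":0,"az":-0.07,"fingers":0}
    - {"x":0,"y":0,"z":0,"ax":0,"ay":0,"az":-0.07,"fingers":0}
    - {"x":0,"y":0,"z":0,"ax":0,"ay":0,"az":-0.07,"fingers":0}
    - {"x":0,"y":0,"z":0,"ax":0,"ay":0,"az":-0.07,"fingers":0}
    - {"x":0,"y":0,"z":0,"ax":0,"ay":0,"az":-0.07,"fingers":0}
    - {"x":0,"y":0,"z":0,"ax":0,"ay":0,"az":-0.07,"fingers":0}
    - {"x":0,"y":0,"z":0,"ax":0,"ay":0,"az":-0.05,"fingers":0}

```text
time_s: 8.32
ee_pos: [0.4827, -0.0251, 0.0945]
tcp_rot: [179.9, 0.1, 153.0]
wrist_force: [6.4, 6.4, -2.7]
gripper_width: 0.0155
grip_force: 49.8
```

Emit:
servo_tool:
  steps:
    - {"x":0,"y":0,"z":0,"ax":0,"ay":0,"az":-0.04,"fingers":0}
    - {"x":0,"y":0,"z":0,"ax":0,"ay":0,"az":-0.02,"fingers":0}
    - {"x":0,"y":0,"z":0,"ax":0,"ay":0,"az":0,"fingers":0}
    - {"x":0,"y":0,"z":0,"ax":0,"ay":0,"az":0,"fingers":0}

```text
time_s: 8.65
ee_pos: [0.4827, -0.025, 0.0945]
tcp_rot: [179.9, 0.1, 156.2]
wrist_force: [4.9, 5.7, -2.1]
gripper_width: 0.0151
grip_force: 49.7
```

```bash
python3 st.py
```

```text
{'q': [29.297, 15.085, -38.492, 118.457, 12.123, 50.158, 50.182], 'ee_pos': [0.483, -0.025, 0.095], 'tcp_rot': [179.907, 0.068, 156.22], 'wrist_force': [4.92, 5.651, -2.072], 'torque': [1.347, -1.328, 0.184], 'gripper_width': 0.015, 'grip_force': 49.708, 'time_s': 8.65}
```

Emit:
servo_tool:
  steps:
    - {"x":0,"y":0,"z":0,"ax":0,"ay":0,"az":-0.02,"fingers":0}
    - {"x":0,"y":0,"z":0,"ax":0,"ay":0,"az":-0.02,"fingers":0}
    - {"x":0,"y":0,"z":0,"ax":0,"ay":0,"az":-0.02,"fingers":0}
    - {"x":0,"y":0,"z":0,"ax":0,"ay":0,"az":0,"fingers":0}

```text
time_s: 8.98
ee_pos: [0.4826, -0.025, 0.0946]
tcp_rot: [179.9, 0.1, 159.7]
wrist_force: [5.3, 6.7, -2.6]
gripper_width: 0.0156
grip_force: 50.6
```

```bash
python3 st.py;  python3 - <<'E'
from h import *
w=cam("wrist");save(cv2.resize(w["img"],(800,600)),"w4.png")
E
```

```text
{'q': [29.823, 15.193, -39.097, 118.429, 12.337, 50.227, 53.429], 'ee_pos': [0.483, -0.025, 0.095], 'tcp_rot': [179.898, 0.059, 159.657], 'wrist_force': [5.264, 6.693, -2.639], 'torque': [1.595, -1.112, -0.854], 'gripper_width': 0.016, 'grip_force': 50.611, 'time_s': 8.983}
```

View pics/w4.png

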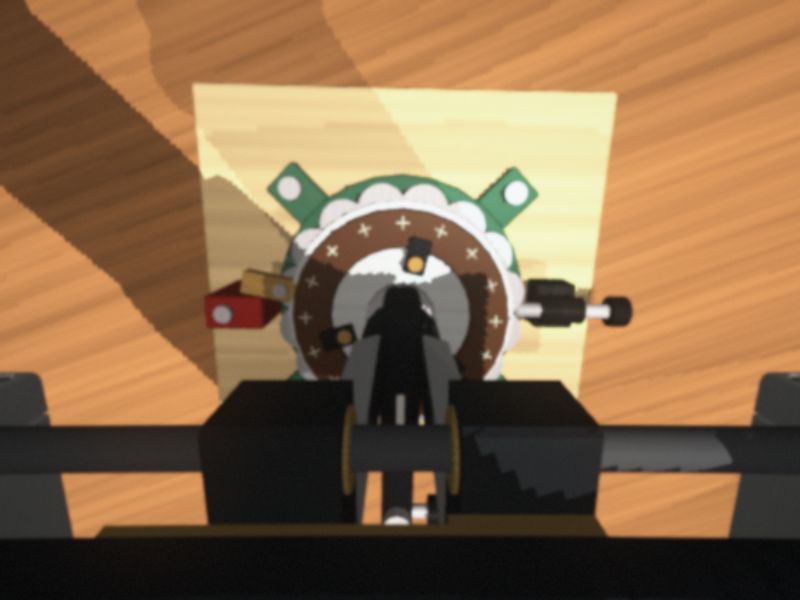

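The dog at (265,285) is up against the red stop at (240,305), and the reaction torque jumped to -0.85 N m, so this is the end stop. Now I'll go clockwise three clicks (1.18 rad), one at a time.

Emit:
servo_tool:
  steps:
    - {"x":0,"y":0,"z":0,"ax":0,"ay":0,"az":0.06,"fingers":0}
    - {"x":0,"y":0,"z":0,"ax":0,"ay":0,"az":0.06,"fingers":0}
    - {"x":0,"y":0,"z":0,"ax":0,"ay":0,"az":0.06,"fingers":0}
    - {"x":0,"y":0,"z":0,"ax":0,"ay":0,"az":0.06,"fingers":0}
    - {"x":0,"y":0,"z":0,"ax":0,"ay":0,"az":0.06,"fingers":0}
    - {"x":0,"y":0,"z":0,"ax":0,"ay":0,"az":0.06,"fingers":0}
    - {"x":0,"y":0,"z":0,"ax":0,"ay":0,"az":0.04,"fingers":0}
    - {"x":0,"y":0,"z":0,"ax":0,"ay":0,"az":0,"fingers":0}
    - {"x":0,"y":0,"z":0,"ax":0,"ay":0,"az":0,"fingers":0}

```text
time_s: 9.78
ee_pos: [0.4824, -0.0253, 0.0945]
tcp_rot: [179.9, 0.0, 136.7]
wrist_force: [3.7, 4.8, 0.1]
gripper_width: 0.0158
grip_force: 50.1
```

```bash
python3 st.py
```

```text
{'q': [26.391, 14.494, -35.079, 118.612, 10.805, 49.875, 31.848], 'ee_pos': [0.482, -0.025, 0.095], 'tcp_rot': [179.925, 0.024, 136.67], 'wrist_force': [3.705, 4.83, 0.059], 'torque': [1.043, -0.859, -0.491], 'gripper_width': 0.016, 'grip_force': 50.084, 'time_s': 9.783}
```

Emit:
servo_tool:
  steps:
    - {"x":0,"y":0,"z":0,"ax":0,"ay":0,"az":0.06,"fingers":0}
    - {"x":0,"y":0,"z":0,"ax":0,"ay":0,"az":0.06,"fingers":0}
    - {"x":0,"y":0,"z":0,"ax":0,"ay":0,"az":0.06,"fingers":0}
    - {"x":0,"y":0,"z":0,"ax":0,"ay":0,"az":0.06,"fingers":0}
    - {"x":0,"y":0,"z":0,"ax":0,"ay":0,"az":0.06,"fingers":0}
    - {"x":0,"y":0,"z":0,"ax":0,"ay":0,"az":0.06,"fingers":0}
    - {"x":0,"y":0,"z":0,"ax":0,"ay":0,"az":0.03,"fingers":0}
    - {"x":0,"y":0,"z":0,"ax":0,"ay":0,"az":0,"fingers":0}
    - {"x":0,"y":0,"z":0,"ax":0,"ay":0,"az":0,"fingers":0}

```text
time_s: 10.53
ee_pos: [0.4821, -0.0256, 0.0945]
tcp_rot: [180.0, 0.0, 114.4]
wrist_force: [1.9, 3.2, 3.9]
gripper_width: 0.0158
grip_force: 50.1
```

```bash
python3 st.py
```

```text
{'q': [23.21, 13.926, -31.379, 118.788, 9.459, 49.604, 10.859], 'ee_pos': [0.482, -0.026, 0.095], 'tcp_rot': [179.957, 0.003, 114.431], 'wrist_force': [1.911, 3.171, 3.943], 'torque': [0.961, -0.331, -0.369], 'gripper_width': 0.016, 'grip_force': 50.056, 'time_s': 10.533}
```

Emit:
servo_tool:
  steps:
    - {"x":0,"y":0,"z":0,"ax":0,"ay":0,"az":0.06,"fingers":0}
    - {"x":0,"y":0,"z":0,"ax":0,"ay":0,"az":0.06,"fingers":0}
    - {"x":0,"y":0,"z":0,"ax":0,"ay":0,"az":0.06,"fingers":0}
    - {"x":0,"y":0,"z":0,"ax":0,"ay":0,"az":0.06,"fingers":0}
    - {"x":0,"y":0,"z":0,"ax":0,"ay":0,"az":0.06,"fingers":0}
    - {"x":0,"y":0,"z":0,"ax":0,"ay":0,"az":0.06,"fingers":0}
    - {"x":0,"y":0,"z":0,"ax":0,"ay":0,"az":0.03,"fingers":0}
    - {"x":0,"y":0,"z":0,"ax":0,"ay":0,"az":0,"fingers":0}
    - {"x":0,"y":0,"z":0,"ax":0,"ay":0,"az":0,"fingers":0}

```text
time_s: 11.28
ee_pos: [0.4817, -0.0257, 0.0945]
tcp_rot: [-180.0, -0.0, 92.1]
wrist_force: [-1.2, 3.8, 5.9]
gripper_width: 0.0155
grip_force: 50.0
```

```bash
python3 st.py
```

```text
{'q': [20.113, 13.446, -27.823, 118.969, 8.21, 49.384, -10.33], 'ee_pos': [0.482, -0.026, 0.095], 'tcp_rot': [-179.999, -0.008, 92.093], 'wrist_force': [-1.22, 3.832, 5.901], 'torque': [0.886, 0.32, -0.322], 'gripper_width': 0.016, 'grip_force': 50.039, 'time_s': 11.283}
```

Emit:
servo_tool:
  steps:
    - {"x":0,"y":0,"z":0,"ax":0,"ay":0,"az":0.012,"fingers":0}
    - {"x":0,"y":0,"z":0,"ax":0,"ay":0,"az":0,"fingers":0}
    - {"x":0,"y":0,"z":0,"ax":0,"ay":0,"az":0,"fingers":0}
    - {"x":0,"y":0,"z":0,"ax":0,"ay":0,"az":0,"fingers":0}

```text
time_s: 11.62
ee_pos: [0.4816, -0.0257, 0.0945]
tcp_rot: [-180.0, -0.0, 91.4]
wrist_force: [-1.4, 3.2, 7.8]
gripper_width: 0.0158
grip_force: 49.9
```

```bash
python3 st.py; python3 - <<'E'
from h import *
w=cam("wrist");save(cv2.resize(w["img"],(800,600)),"w5.png")
E
```

```text
{'q': [20.03, 13.434, -27.727, 118.976, 8.177, 49.379, -10.961], 'ee_pos': [0.482, -0.026, 0.095], 'tcp_rot': [-179.995, -0.008, 91.431], 'wrist_force': [-1.375, 3.249, 7.813], 'torque': [0.913, 0.304, -0.101], 'gripper_width': 0.016, 'grip_force': 49.928, 'time_s': 11.617}
```

View pics/w5.png

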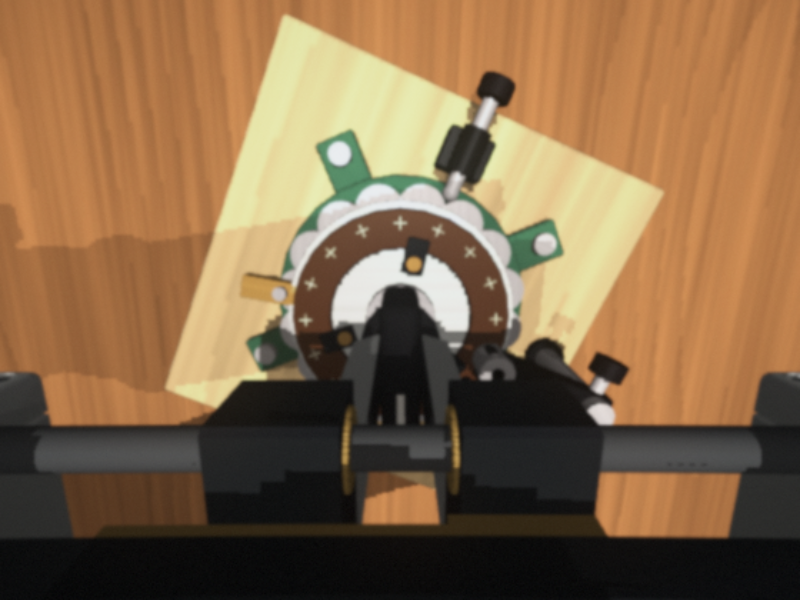

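The plunger nose at (455,195) sits between two lobes, and the dog at (265,288) has turned 67.5° from the stop. The residual torque is about 0.1 N m, so the plate is settled in the third click. Handing in.

```bash
python3 -c "
from workcell import arm
print(arm.job_done())"
```

```text
the job is handed in; nothing more can be done
None
```

I turned the knob anticlockwise until the dog met the red stop, then clockwise three clicks (67.5°), and handed the job in at about 12 s still gripping it at 50 N; the plate looks settled in the third click, though I couldn't see the cross under the bush and no verdict came back.

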